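# Lock the evaporator lift and present the heavier counterweight

## Task

Make the evaporator's lift ready for its counterweight: first lock it by pushing the square plug fully home in the square hole of the lift base and let go of it. Then lift the two look-alike counterweights clear of the rack by their stems, one after the other, first the one in the robot's left nest, which you stand back in its nest, then the one in the right nest, and judge by force which is heavier. Finish while holding the heavier one still and upright in the gripper a few centimetres above the middle of the round cradle on the lift base, touching nothing else, with the lighter one standing in its nest, the plug home and the other things on the bench left alone.

Things in the scene. Friction and masses are not known exactly. Their poses are not given: they have to be found in the camera images.
- lift: fixed lift base, a white block 100 mm (x) by 170 mm (y) by 45 mm high with a square hole and a steel cradle in its top. Origin: centre of its underside; x away from the robot at yaw 0, z up.
- lock_hole (a point): centre of the mouth of the square hole, in the top face of the lift base (45 mm above the bench), 45 mm along +y from the middle of the base. The hole is 24 mm square with a small chamfer, sides along the axes of the base, 32 mm deep.
- cradle (a point): centre of the inner floor of the round cradle on the lift base, 49 mm above the bench, 45 mm along -y from the middle of the base. Its steel rim has an outer diameter of 68 mm, an inner one of 60 mm, and stands 8 mm above this floor.
- rack: fixed aluminium rack, a slab 90 mm (x) by 250 mm (y) by 10 mm high with two ring nests. Origin: centre of its underside; +y is the robot's left at yaw 0 (turned at most 0.3 rad).
- nest_left (a point): centre of the floor of the left nest (towards +y of the rack, the robot's left), 10 mm above the bench, 80 mm from the middle of the rack. Its ring has an inner diameter of 58 mm and is 8 mm high.
- nest_right (a point): centre of the floor of the right nest (towards -y of the rack), 10 mm above the bench, 80 mm from the middle; the same ring.
- weight_a: dark steel counterweight, look-alike of the other: cylinder 50 mm in diameter, 60 mm high, with a grip stem 24 mm in diameter, 34 mm high on the middle of its top. Origin: centre of its underside, z up. Starts upright in the left nest. One weighs about 0.2 kg, the other about 0.45 kg; which is which varies and cannot be seen. The core inside can shift 2 mm.
- weight_b: dark steel counterweight, look-alike of the other: cylinder 50 mm in diameter, 60 mm high, with a grip stem 24 mm in diameter, 34 mm high on the middle of its top. Origin: centre of its underside, z up. Starts upright in the right nest. One weighs about 0.2 kg, the other about 0.45 kg; which is which varies and cannot be seen. The core inside can shift 2 mm.
- plug: grey plug upright on the bench, 90 g: square shank 22 mm wide, 30 mm long (lowest 7 mm tapered to 17 mm) below a square grip head 32 mm wide, 34 mm high, sides along its x and y. Origin: centre of the shank's foot, z up. It fits in any of four quarter turns; home, the head's underside rests on the lift base, the foot 30 mm below the hole's mouth.
- beaker: glass beaker 68 mm in diameter, 90 mm high, origin at the centre of its underside; bystander, leave it where it is
- jar: amber jar 64 mm in diameter, 100 mm high, origin at the centre of its underside; bystander, leave it where it is
- screwdriver: screwdriver 170 mm long lying along its x, handle 26 mm thick, origin under its middle; bystander, leave it where it is
Things that resemble listed ones, but are neither listed nor needed, are in the scene too. Leave any green look-alike of the weight_b alone. What is shaped like the weight_a but brown is not meant.

How it is judged:
On the way, in this order (a step that is already met when the one before it is completed fails the run):
1. the plug is fully home in the square hole and let go, both counterweights standing in their nests (z of plug in the frame of lock_hole below -0.026 m and horizontal distance between plug and lock_hole below 0.004 m and angle between each of plug, weight_a, weight_b's own z axis and vertical below 0.08 rad and contact force between the fingers and plug below 0.1 N and horizontal distance between weight_a and nest_left below 0.01 m and z of weight_a in the frame of nest_left below 0.004 m and horizontal distance between weight_b and nest_right below 0.01 m and z of weight_b in the frame of nest_right below 0.004 m), for 0.2 s.
2. the counterweight from the left nest is lifted at least 20 mm in the gripper, the other standing (z of weight_a in the frame of rack above 0.03 m and contact force between the fingers and weight_a above 1 N and contact force between weight_a and rack below 0.1 N and horizontal distance between weight_b and nest_right below 0.01 m and z of weight_b in the frame of nest_right below 0.004 m and angle between weight_b's own z axis and vertical below 0.08 rad and contact force between the fingers and weight_b below 0.1 N), for 0.3 s.
3. the left counterweight stands in its nest again and the right one is lifted at least 20 mm in the gripper (horizontal distance between weight_a and nest_left below 0.01 m and z of weight_a in the frame of nest_left below 0.004 m and angle between weight_a's own z axis and vertical below 0.08 rad and contact force between the fingers and weight_a below 0.1 N and z of weight_b in the frame of rack above 0.03 m and contact force between the fingers and weight_b above 1 N and contact force between weight_b and rack below 0.1 N), for 0.3 s.
At the end, for the whole second after the job is handed in: Heavier weight gripped, still, upright (0.2 rad), underside 15-140 mm above the cradle's floor and within 25 mm of its centre, touching neither base nor rack; lighter one let go in a nest (within 10 mm; loads the rack under 3 N); plug 26 mm deep or more, within 4 mm and 0.08 rad (z of plug in the frame of lock_hole below -0.026 m and horizontal distance between plug and lock_hole below 0.004 m and angle between plug's own z axis and vertical below 0.08 rad and ((horizontal distance between weight_a and cradle below 0.025 m and z of weight_a in the frame of cradle between 0.015 and 0.14 m and angle between weight_a's own z axis and vertical below 0.2 rad and linear speed of weight_a below 0.03 m/s and contact force between the fingers and weight_a above 1 N and contact force between weight_a and lift below 0.1 N and contact force between weight_a and rack below 0.1 N and ((horizontal distance between weight_b and nest_left below 0.01 m and z of weight_b in the frame of nest_left below 0.004 m and angle between weight_b's own z axis and vertical below 0.08 rad) or (horizontal distance between weight_b and nest_right below 0.01 m and z of weight_b in the frame of nest_right below 0.004 m and angle between weight_b's own z axis and vertical below 0.08 rad)) and contact force between the fingers and weight_b below 0.1 N and contact force between weight_b and rack between 0.8 and 3 N and linear speed of weight_b below 0.02 m/s) or (horizontal distance between weight_b and cradle below 0.025 m and z of weight_b in the frame of cradle between 0.015 and 0.14 m and angle between weight_b's own z axis and vertical below 0.2 rad and linear speed of weight_b below 0.03 m/s and contact force between the fingers and weight_b above 1 N and contact force between weight_b and lift below 0.1 N and contact force between weight_b and rack below 0.1 N and ((horizontal distance between weight_a and nest_left below 0.01 m and z of weight_a in the frame of nest_left below 0.004 m and angle between weight_a's own z axis and vertical below 0.08 rad) or (horizontal distance between weight_a and nest_right below 0.01 m and z of weight_a in the frame of nest_right below 0.004 m and angle between weight_a's own z axis and vertical below 0.08 rad)) and contact force between the fingers and weight_a below 0.1 N and contact force between weight_a and rack between 0.8 and 3 N and linear speed of weight_a below 0.02 m/s))); the arm keeps its last pose, push and grip.
It fails at once if the beaker is moved by more than 25 mm (distance of beaker from where it was at the start of the episode above 0.025 m).
It fails at once if the jar is moved by more than 25 mm (distance of jar from where it was at the start of the episode above 0.025 m).
It fails at once if the screwdriver is moved by more than 25 mm (distance of screwdriver from where it was at the start of the episode above 0.025 m).
It fails at once if a counterweight is tipped by more than 0.6 rad (angle between any of weight_a, weight_b's own z axis and vertical above 0.6 rad).
It also fails if it takes over 72 s, if anything falls off the work surface, if the arm or the gripper's body presses on something with over 40 N, if the wrist force passes 120 N, or if a joint passes its speed limit or range.

## Robot

A 7-joint arm with a two-finger parallel gripper is mounted at the origin on the work surface. World frame = base frame: x ahead of the robot, y to its left, z up, the work surface at z = 0. Lengths are in m, angles in rad, forces in N, time in s.
With the tool pointing down it reaches from about 0.425 to 0.925 m from the base axis. Payload 6.8 kg.
Tool frame: the origin (TCP) lies midway between the tips of the shut fingers; the grasp point (between the pads) lies r.grip_point_offset behind it (r.grip_point_offset is the distance from the TCP to the grasp point, in m); z points along the fingers, y is the direction in which the jaws open and shut (so a half turn about z gives the same grasp; the last joint's range is limited). The gripper opens to 85 mm and grips with 20 to 120 N. Pads are 22 mm wide; open, the fingers measure 114 mm over their backs; the gripper's body (76 mm by 85 mm) begins 54 mm behind the grasp point. The pads swing forward as they close: fully open they stand 13 mm farther back than shut.
Start: joints at [-1.31, 0.477, 0.022, 1.555, -0.011, 1.109, -0.083], TCP at [0.243, 0.63, 0.231] pointing down, gripper open.
Joint ranges: [-2.96, 2.96], [-0.34, 2.1], [-1.41, 1.46], [0.24, 2.44], [-1.37, 4.51], [0.17, 1.92], [-2.96, 2.96]. Speed limits (rad/s): [2.39, 2.39, 3.14, 3.14, 3.14, 3.14, 3.14].

## Interface

Orientations are given as a rotation vector (axis times angle).
In Python, from bench import r gives the robot as it stands. The module is installed in compiled form; this text tells all that it offers.
- The arm moves only by the tool play_rows, never from a script. Its argument "deltas" is a list of rows, each a list of 3 entries, a list of its own where there are three numbers: the finger opening in mm, from 0 to 85.4, then the shift along the tool's x, y, z in mm, then the turn, a rotation vector about the tool's x, y, z in rad. A call has 1 to 8 rows; each row is the pose to reach, as a shift and turn from the pose measured when the call began, along the tool's axes at that moment; what a row does not reach only later rows make up. A row lasts 1/8 s, in which the tool goes at most 62.5 mm and 10.7 degrees, less where a joint would pass 70% of its speed; a pose out of reach is approached as far as the arm can. A call with a gripper value outside its range is refused whole. The fingers move at their own pace and stop on an object; "squeeze" is the grip in N (left out, the last holds). Time passes only in rows, so rows that repeat a pose let the fingers close. It gives the time, the measured TCP pose, the force and the opening at its end, in the units of the state.
- r.get_obs(): the state, without advancing time (a new reading comes with each control period).
- r.grab_frame(name): name is "scene" or "side" or "wrist"; returns (picture, depth): 420x560x3 uint8, red, green, blue; 420x560 float32, m along the optical axis (not along the pixel's ray), 0 where there is no reading.
- r.camera_model(name): a dict with "mtx" (3x3 intrinsics, pixels), "D" ([k1, k2, p1, p2, k3] as OpenCV has them; the pictures are not rectified), "rvec" (rotation vector, rad) and "tvec" (3), from world to camera coordinates, as OpenCV has them; the wrist camera has in their place "T_tool_cam" (4x4, takes a point from camera to tool coordinates, whose origin is the TCP and whose axes are the flange's). Camera axes: x right, y down, z forward; pixel columns grow to the right and rows downward; lengths in m; the calibration is good to about 2 mm. A picture is of the moment at which its call begins: read the wrist's pose just before it. camera_model takes no time and is no camera call.
- r.hand_in(): hands the job in, once; it reports no verdict.
The state is a dict: "clock": time; "joints": joint angles; "qvel": joint speeds; "tau": joint torques, N m; "tcp_pos": TCP position; "orientation": TCP orientation; "contact_force": force on the tool from outside, world axes, zero at the start; "moment": the same for the moment, N m; "grip_width": finger opening in m.
Only numpy, scipy, OpenCV 4.12 (cv2) and the standard library are available. Lean on these libraries where they do the work, as an engineer would, in place of code of your own. Each camera call takes 0.05 s, during which the arm holds its last target. There are 200 camera calls.

## Working session

There is one attempt and no reset: what is moved stays moved. The work goes in short steps, Python scripts to look and compute and a tool call to move; the robot and the scene stay as the last step left them, time stands still between calls to the robot, and variables do not carry over. Pictures are saved under pics/ and viewed, about 8 in all and at most 12, crops included, and the job is handed in when it is done.

Besides the shell and the picture viewer there is one more tool, called after ">>>" as name(argument=value, ...) on one line, values as JSON. play_rows: Moves the arm, as the interface text tells. Its arguments: {"type":"object","properties":{"deltas":{"type":"array"},"squeeze":{"type":"number"}},"required":["deltas"]}

```bash
mkdir -p pics; cat > h.py <<'E'
import numpy as np, cv2
from bench import r
R=lambda v: cv2.Rodrigues(np.array(v,float))[0]
def world(name,uv,depth=None,z=None,obs=None):
    """pixels -> world, by depth values or on plane z"""
    m=r.camera_model(name); uv=np.array(uv,float).reshape(-1,1,2)
    n=cv2.undistortPoints(uv,np.array(m["mtx"]),np.array(m["D"])).reshape(-1,2)
    ray=np.c_[n,np.ones(len(n))]
    if "rvec" in m:
        A=R(m["rvec"]).T; c=-A@np.array(m["tvec"]).ravel()
    else:
        T=np.array(m["T_tool_cam"]); B=R(obs["orientation"]); A=B@T[:3,:3]; c=B@T[:3,3]+np.array(obs["tcp_pos"])
    d=ray@A.T
    s=np.asarray(depth) if z is None else (z-c[2])/d[:,2]
    return c+d*np.reshape(s,(-1,1))
def snap(name):
    o=r.get_obs(); p,d=r.grab_frame(name); np.savez(f"{name}.npz",p=p,d=d); return o,p,d
E
python3 - <<'E'
from h import *
o=r.get_obs();print(o,r.grip_point_offset)
for n in("scene","side"):
    o,p,d=snap(n); cv2.imwrite(f"pics/{n}0.png",cv2.resize(p[...,::-1],(800,600)))
    m=r.camera_model(n);A=R(m["rvec"]);print(n,-A.T@np.array(m["tvec"]).ravel(),A[2])
print(r.camera_model("wrist"))
E
```

```text
{'clock': 0.0, 'joints': array([-1.31009923,  0.47778928,  0.02231586,  1.55647266, -0.01151886,
        1.10931276, -0.08310545]), 'qvel': array([-0.00086182, -0.00023493,  0.00042889,  0.00057547, -0.00075799,
       -0.00018966, -0.000419  ]), 'tau': array([-4.58142003e-04, -5.96446145e+01,  1.60819240e+00, -2.81199700e+01,
        1.25498255e-02,  9.34605167e-03,  9.61676221e-06]), 'tcp_pos': array([0.24310999, 0.62904747, 0.23032356]), 'orientation': array([-5.75940728e-01, -3.08811218e+00,  2.89027491e-03]), 'contact_force': array([ 0.66740905, -0.63184772, -0.39011138]), 'moment': array([ 0.01899587, -0.00519093,  0.00889823]), 'grip_width': 0.08558331025743311} 0.0187
scene [1.21908377 0.29643184 0.61801661] [-0.70682438 -0.31848499 -0.63163804]
side [ 0.27532945 -0.71690635  0.86031088] [ 0.27555564  0.65950391 -0.69937378]
{'mtx': array([[337.94567697,   0.        , 280.13805451],
       [  0.        , 337.94567697, 206.17395822],
       [  0.        ,   0.        ,   1.        ]]), 'D': array([-0.06317058,  0.        ,  0.        ,  0.        ,  0.        ]), 'T_tool_cam': array([[-6.70590342e-04, -9.64370760e-01, -2.64553563e-01,
         6.66202587e-02],
       [ 9.99999742e-01, -7.14768217e-04,  7.07282091e-05,
        -6.57211033e-04],
       [-2.57302696e-04, -2.64553448e-01,  9.64370990e-01,
        -1.42649053e-01],
       [ 0.00000000e+00,  0.00000000e+00,  0.00000000e+00,
         1.00000000e+00]])}
```

View pics/scene0.png

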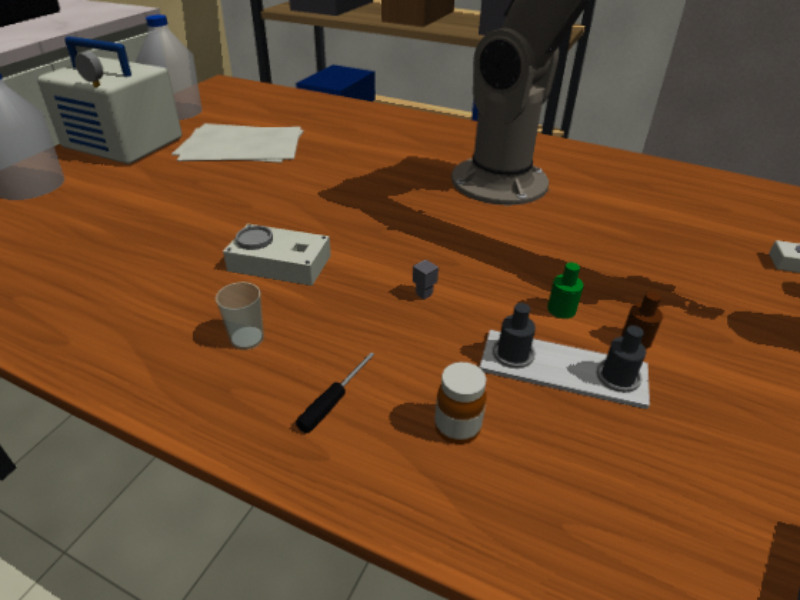

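View pics/side0.png

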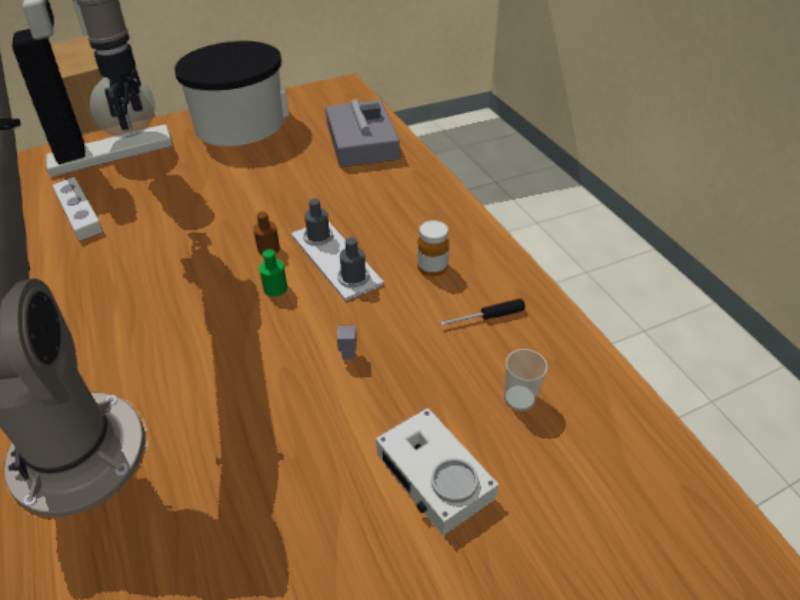

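Scene picture (800x600 scale): the lift is at (277,252) with its hole at (301,247) and cradle at (253,237). The plug is at (425,278) and the rack at (565,368), with the dark weights at (515,340), right nest, and (622,360), left nest. The green look-alike at (566,295) and the brown one at (645,325) stand off the rack, so I leave them. Next I measure from the depth cloud.

```bash
cat > meas.py <<'E'
from h import *
S=800/560
seeds={"side":dict(plug=(347,335),wR=(351,243),wL=(315,208),lift=(436,465),rack=(335,258),green=(269,257),brown=(263,218),jar=(433,230),beaker=(525,360)),
"scene":dict(plug=(425,268),wR=(520,312),wL=(632,335),lift=(275,245),rack=(570,370),green=(571,270),brown=(651,300),jar=(463,375),beaker=(240,290))}
C={}
for n in seeds:
    f=np.load(n+".npz");p,d=f["p"],f["d"];v,u=np.mgrid[:420,:560]
    W=world(n,np.c_[u.ravel(),v.ravel()],d.ravel()).reshape(420,560,3); W[d==0]=np.nan; C[n]=(W,p)
    for k,(a,b) in seeds[n].items():
        a,b=a/S,b/S; w=50 if k in("lift","rack") else 14
        q=W[int(b)-w:int(b)+w,int(a)-w:int(a)+w].reshape(-1,3); col=p[int(b)-w:int(b)+w,int(a)-w:int(a)+w].reshape(-1,3).astype(float)
        if k=="lift": s=(q[:,2]>.038)&(q[:,2]<.051)&(col.min(1)>100)
        elif k=="rack": s=(q[:,2]>.006)&(q[:,2]<.014)&(col.min(1)>110)
        else:
            t=W[int(b)-14:int(b)+14,int(a)-14:int(a)+14,2]; top=np.nanpercentile(t,97); s=q[:,2]>top-.008
        q=q[s]
        rect=cv2.minAreaRect(q[:,:2].astype(np.float32)*1000)
        print(n,k,len(q),"med",q.mean(0).round(4),"top",np.percentile(q[:,2],[5,50,95]).round(4),"rect",np.round(rect[0],1),np.round(rect[1],1),round(rect[2],1))
for n,b in(("scene",(215,215,345,290)),("side",(330,310,400,380))):
    pass
p=C["side"][1]; cv2.imwrite("pics/sidecrop.png",cv2.hconcat([cv2.resize(p[280:380,255:355,::-1],(400,400),interpolation=2),cv2.resize(p[215:275,215:275,::-1],(400,400),interpolation=2)]))
E
python3 meas.py
```

```text
side plug 138 med [0.4923 0.008  0.0637] top [0.0595 0.0641 0.0666] rect [493.2  10.2] [36.3 30.3] 68.9
side wR 55 med [0.5762 0.1953 0.1022] top [0.096  0.103  0.1055] rect [577.3 197.1] [22.5 19.8] 66.0
side wL 50 med [0.5528 0.352  0.1003] top [0.0944 0.1013 0.1038] rect [554.5 354. ] [25.9 22.3] 41.8
side lift 2869 med [ 0.523  -0.2787  0.0455] top [0.0422 0.0453 0.0494] rect [ 524.9 -275.7] [102.5 172.3] 10.8
side rack 851 med [0.5579 0.2616 0.0101] top [0.0072 0.0102 0.0131] rect [565.7 275.9] [ 91.7 254. ] 8.0
side green 55 med [0.4208 0.2404 0.0928] top [0.0865 0.0933 0.0963] rect [420.3 242.4] [25.9 22.7] 75.6
side brown 50 med [0.4444 0.369  0.0908] top [0.0851 0.0914 0.0958] rect [444.9 371.5] [25.7 21. ] 69.2
side jar 217 med [0.7403 0.1656 0.1001] top [0.0963 0.1003 0.1026] rect [741.9 167.4] [56.7 55.3] 22.6
side beaker 147 med [ 0.7224 -0.1923  0.088 ] top [0.0832 0.0886 0.092 ] rect [ 721.5 -199.1] [69.1 62.3] 55.9
scene plug 135 med [0.4953 0.0154 0.0635] top [0.0587 0.0643 0.0661] rect [492.7  15.1] [32.8 33.1] 67.9
scene wR 84 med [0.5793 0.2014 0.1032] top [0.0975 0.1041 0.1058] rect [577.7 200.7] [22.1 21.3] 62.7
scene wL 108 med [0.5582 0.359  0.1029] top [0.098  0.1037 0.1054] rect [555.3 358.8] [23.4 24.1] 54.8
scene lift 1020 med [ 0.5252 -0.259   0.0464] top [0.0443 0.0461 0.0501] rect [ 523.4 -273.3] [104.5 172.2] 11.0
scene rack 1451 med [0.5727 0.284  0.0104] top [0.0085 0.0104 0.0123] rect [564.5 282.8] [ 92.7 223. ] 7.9
scene green 73 med [0.4253 0.2458 0.093 ] top [0.0878 0.094  0.0963] rect [423.7 245.5] [21.8 23.9] 5.8
scene brown 80 med [0.4467 0.3756 0.0932] top [0.0879 0.094  0.0956] rect [445.8 376.4] [22.4 22.6] 37.2
scene jar 550 med [0.7427 0.1712 0.1001] top [0.0982 0.1003 0.1017] rect [740.9 169.7] [54.6 49.4] 19.5
scene beaker 179 med [ 0.7157 -0.1983  0.0881] top [0.0836 0.089  0.0912] rect [ 721.3 -196.9] [68.1 58.8] 39.2
```

View pics/sidecrop.png

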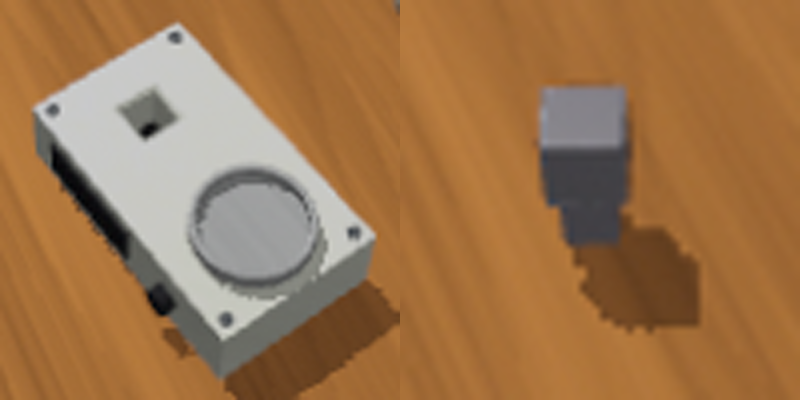

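```bash
cat >> h.py <<'E'
def go(x,y,z,yaw):
    """print tool-frame shift(mm) and turn to TCP (m) with tool y at yaw(deg, mod 180), pointing down"""
    o=r.get_obs(); B=R(o["orientation"]); cur=np.degrees(np.arctan2(B[1,1],B[0,1]))
    yaw=cur+(yaw-cur+90)%180-90; t=np.radians(yaw); Y=np.array([np.cos(t),np.sin(t),0]); Z=np.array([0,0,-1.]); T=np.c_[np.cross(Y,Z),Y,Z]
    s=B.T@(np.array([x,y,z])-o["tcp_pos"])*1000; w=cv2.Rodrigues(B.T@T)[0].ravel()
    print("tcp",o["tcp_pos"].round(4),"yaw",cur.round(2),"shift",s.round(1),"turn",w.round(4),"F",o["contact_force"].round(2),"w",round(o["grip_width"]*1000,1),"t",round(o["clock"],2),"q",o["joints"].round(2))
E
python3 -c "
from h import *
go(.493,.013,.2,68.5)"
```

```text
tcp [0.2431 0.6291 0.2304] yaw 68.87 shift [-455.2 -484.6   31.3] turn [-0.0016  0.0001  0.0065] F [ 0.13 -0.59 -0.  ] w 85.3 t 0.1 q [-1.31  0.48  0.02  1.56 -0.01  1.11 -0.08]
```

>>> play_rows(deltas=[[85,[-41,-44,0],[0,0,0]],[85,[-83,-88,0],[0,0,0]],[85,[-125,-132,5],[0,0,0]],[85,[-166,-176,10],[0,0,0]],[85,[-208,-220,15],[0,0,0]],[85,[-249,-264,20],[0,0,0]],[85,[-290,-308,25],[0,0,0]],[85,[-331,-352,30],[0,0,0]]], squeeze=30)

```text
clock: 1.1
tcp_pos: [0.4253, 0.1795, 0.2009]
orientation: [-0.576, -3.088, 0.002]
contact_force: [1.5, 0.4, -0.4]
grip_width: 0.0851
```

```bash
python3 -c "
from h import *
go(.493,.013,.2,68.5)"
```

```text
tcp [0.4253 0.1795 0.2009] yaw 68.88 shift [-123.1 -130.9    1.1] turn [-0.0014  0.0002  0.0067] F [ 1.54  0.41 -0.44] w 85.1 t 1.1 q [-0.74  0.16  0.22  2.09 -0.04  0.9   0.71]
```

>>> play_rows(deltas=[[85,[-41,-44,0],[0,0,0]],[85,[-82,-88,0],[0,0,0]],[85,[-123,-131,1],[0,0,0]],[85,[-123,-131,1],[0,0,0]]])

```text
clock: 1.6
tcp_pos: [0.4937, 0.0078, 0.2001]
orientation: [0.589, 3.085, -0.005]
contact_force: [-0.4, 0.9, -0.5]
grip_width: 0.0851
```

```bash
python3 - <<'E'
from h import *
go(.493,.013,.09,68.5)
o,p,d=snap("wrist"); np.save("o.npy",o)
v,u=np.mgrid[:420,:560]
W=world("wrist",np.c_[u.ravel(),v.ravel()],d.ravel(),obs=o); 
m=(d.ravel()>0)&(abs(W[:,0]-.493)<.06)&(abs(W[:,1]-.013)<.06)&(W[:,2]>.058)&(W[:,2]<.071)
q=W[m]; print(len(q),q.mean(0),cv2.minAreaRect(q[:,:2].astype(np.float32)*1000))
cv2.imwrite("pics/w1.png",cv2.resize(p[...,::-1],(800,600)))
E
```

```text
tcp [0.4937 0.0078 0.2001] yaw 68.39 shift [  2.7   4.9 110.1] turn [-0.003   0.0014 -0.002 ] F [-0.37  0.91 -0.54] w 85.1 t 1.6 q [-0.46  0.22  0.36  2.03 -0.09  0.91  1.15]
1407 [0.49143    0.01213006 0.06405116] ((492.1263732910156, 12.170743942260742), (31.459426879882812, 31.733125686645508), 68.14656066894531)
```

View pics/w1.png

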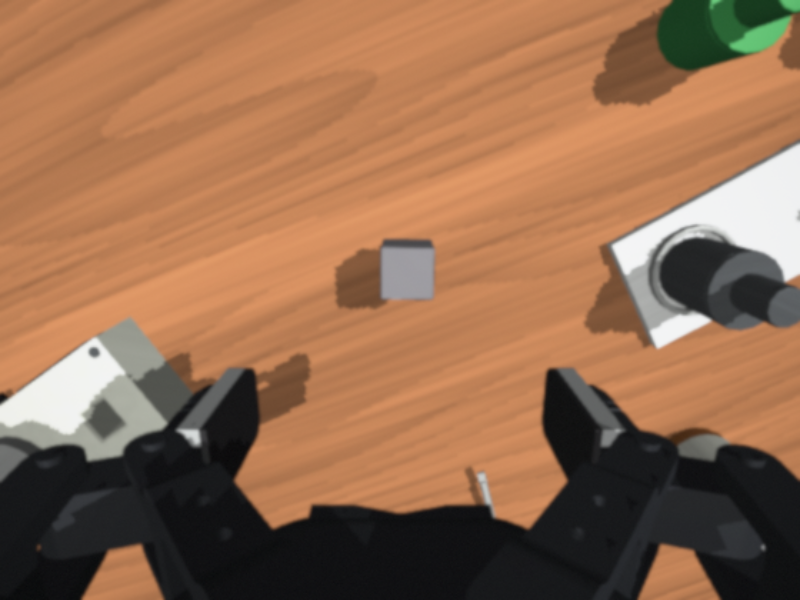

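Plug: measured at (0.492, 0.012), yaw 68°, at pixel (407,270) in the wrist view. I descend and grip high on the head.

>>> play_rows(deltas=[[65,[1,3,55],[-0.003,0.001,-0.004]],[60,[2,4,105],[-0.003,0.001,-0.004]],[60,[2,4,145],[-0.003,0.001,-0.004]],[60,[2,4,165],[-0.003,0.001,-0.004]],[60,[2,4,165],[-0.003,0.001,-0.004]],[20,[2,4,165],[-0.003,0.001,-0.004]],[20,[2,4,165],[-0.003,0.001,-0.004]],[20,[2,4,165],[-0.003,0.001,-0.004]]], squeeze=40)

```text
clock: 2.65
tcp_pos: [0.4932, 0.0153, 0.0359]
orientation: [0.577, 3.087, 0.003]
contact_force: [-0.1, 0.4, 5.8]
grip_width: 0.0318
```

```bash
python3 -c "
from h import *
go(.5156,-.2303,.15,10.8)"
```

```text
tcp [0.4932 0.0153 0.0359] yaw 68.84 shift [-109.6 -220.7 -114.5] turn [ 2.200e-03 -6.000e-04  1.013e+00] F [-0.14  0.36  5.84] w 31.8 t 2.65 q [-0.37  0.49  0.27  2.14 -0.25  0.53  1.28]
```

```bash
python3 -c "
from h import *
go(.5156,-.2303,.15,100.8)"
```

```text
tcp [0.4932 0.0153 0.0359] yaw 68.84 shift [-109.6 -220.7 -114.5] turn [ 0.0019  0.0011 -0.5578] F [-0.14  0.36  5.84] w 31.8 t 2.65 q [-0.37  0.49  0.27  2.14 -0.25  0.53  1.28]
```

>>> play_rows(deltas=[[20,[0,0,-40],[0,0,0]],[20,[0,0,-90],[0,0,0]],[20,[-25,-50,-114],[0,0,-0.14]],[20,[-50,-100,-114],[0,0,-0.28]],[20,[-77,-154,-114],[0,0,-0.42]],[20,[-100,-203,-114],[0,0,-0.557]],[20,[-109,-220,-114],[0.002,0,-0.557]],[20,[-109,-220,-114],[0.002,0,-0.557]]])

```text
clock: 3.65
tcp_pos: [0.5149, -0.2304, 0.1495]
orientation: [-0.289, 3.127, -0.001]
contact_force: [-0.2, -0.5, -0.7]
grip_width: 0.0322
```

```bash
cat > look.py <<'E'
from h import *
import sys
go(.5156,-.2303,.09,100.8)
o,p,d=snap("wrist"); np.save("o.npy",o,allow_pickle=True)
cv2.imwrite(f"pics/{sys.argv[1]}.png",cv2.resize(p[...,::-1],(800,600)))
E
python3 look.py w2
```

```text
tcp [ 0.5149 -0.2304  0.1495] yaw 100.55 shift [-0.6  0.  59.5] turn [-0.0005  0.001  -0.0044] F [-0.2  -0.5  -0.65] w 32.2 t 3.65 q [ 0.07  0.4   0.3   1.92 -0.16  0.84  2.21]
```

View pics/w2.png

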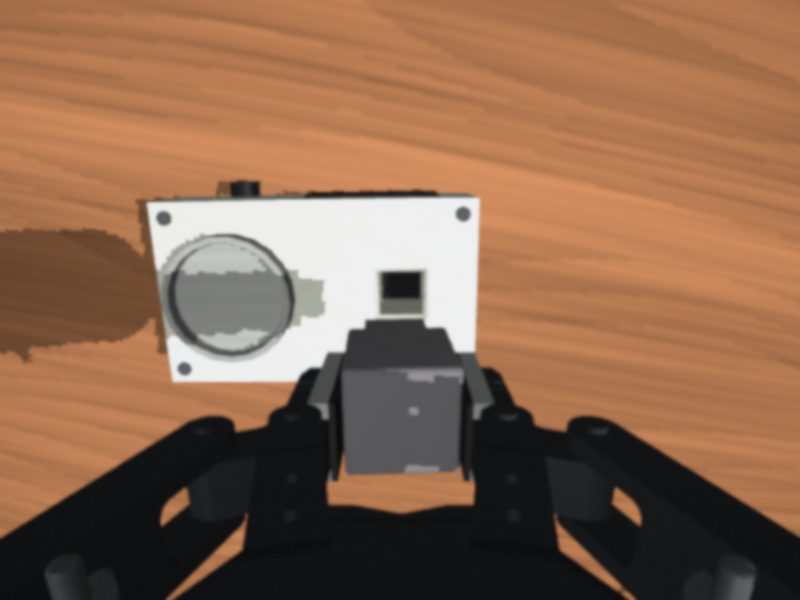

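```bash
cat > lf.py <<'E'
from h import *
o=np.load("o.npy",allow_pickle=True).item(); f=np.load("wrist.npz"); p,d=f["p"],f["d"]
v,u=np.mgrid[:420,:560]; W=world("wrist",np.c_[u.ravel(),v.ravel()],d.ravel(),obs=o).reshape(420,560,3)
B=R(o["orientation"]); L=(W-o["tcp_pos"])@B*1000
# lift outline
s=(d>0)&(abs(W[...,2]-.0455)<.004)&(p.min(2)>150)
print("lift",cv2.minAreaRect(W[s][:,:2].astype(np.float32)*1000))
# hole: bright lift top, connected hole contour in the box
box=(u>255)&(u<310)&(v>180)&(v<228)
g=p.max(2)
for y in (196,202,208): print(y,g[y,258:306].tolist())
for x in (270,281,292): print(x,g[182:230,x].tolist())
print("hole",world("wrist",[[402/1.42857,294/1.42857]],z=.045,obs=o))
# plug in tool frame
s=(d>0)&(abs(L[...,0])<30)&(abs(L[...,1])<18)&(L[...,2]<-20)&(L[...,2]>-50)&(v>240)&(v<335)
q=L[s];print("head z",np.percentile(q[:,2],[5,50,95]));q=q[q[:,2]<np.median(q[:,2])+3]
print("head top in tool",cv2.minAreaRect(q[:,:2].astype(np.float32)),np.percentile(q[:,0],[1,50,99]),np.percentile(q[:,1],[1,50,99]))
E
python3 lf.py
```

```text
lift ((523.8947143554688, -275.36181640625), (100.60730743408203, 171.0718994140625), 11.219221115112305)
196 [240, 240, 239, 237, 233, 222, 198, 163, 128, 90, 56, 41, 35, 30, 25, 25, 25, 25, 25, 24, 25, 26, 23, 24, 24, 23, 25, 24, 24, 25, 23, 23, 24, 26, 28, 48, 85, 121, 152, 180, 203, 225, 236, 239, 240, 240, 240, 240]
202 [240, 240, 239, 238, 235, 227, 206, 171, 139, 105, 68, 40, 27, 27, 26, 26, 26, 24, 23, 26, 25, 25, 24, 25, 24, 24, 23, 22, 23, 24, 25, 26, 23, 26, 28, 49, 85, 123, 156, 182, 208, 227, 237, 239, 240, 240, 240, 240]
208 [239, 240, 239, 238, 235, 229, 216, 180, 141, 107, 76, 59, 58, 59, 55, 52, 52, 52, 53, 53, 53, 52, 52, 52, 52, 53, 52, 52, 51, 52, 51, 52, 52, 51, 53, 64, 89, 120, 149, 178, 205, 226, 236, 239, 240, 240, 240, 240]
270 [240, 240, 240, 240, 238, 234, 220, 179, 118, 64, 41, 38, 36, 36, 35, 34, 33, 33, 32, 30, 27, 31, 33, 36, 38, 42, 58, 83, 98, 102, 103, 102, 101, 100, 102, 104, 109, 138, 182, 209, 194, 143, 86, 59, 54, 54, 55, 55]
281 [240, 240, 240, 239, 238, 231, 212, 165, 104, 49, 27, 24, 24, 23, 24, 25, 24, 24, 25, 25, 25, 23, 24, 24, 25, 31, 52, 78, 94, 100, 101, 101, 102, 102, 102, 103, 112, 144, 185, 203, 179, 123, 74, 57, 55, 54, 54, 55]
292 [240, 240, 240, 240, 237, 227, 201, 156, 100, 50, 31, 28, 28, 27, 28, 26, 28, 28, 28, 28, 28, 28, 28, 28, 29, 37, 53, 77, 94, 100, 101, 101, 101, 101, 101, 102, 114, 144, 181, 197, 172, 119, 71, 57, 55, 55, 55, 55]
hole [[ 0.51551373 -0.23009894  0.045     ]]
head z [-38.32451238 -28.35013525 -24.33480181]
head top in tool ((0.02337646484375, -0.13397979736328125), (32.68674087524414, 36.00004959106445), 0.7790547013282776) [-15.2520389    2.09338673  15.84547372] [-17.63432991   0.38911655  17.39752235]
```

Hole centre is at pixel (401,293), world (0.5155, -0.2305). The plug is centred in the jaws.

>>> play_rows(deltas=[[20,[-0.6,0,40],[0,0,-0.01]],[20,[-0.6,0,60],[0,0,-0.01]],[20,[-0.6,0,68],[0,0,-0.01]],[20,[-0.6,0,76],[0,0,-0.01]],[20,[-0.6,0,82],[0,0,-0.01]],[20,[-0.6,0,82],[0,0,-0.01]]])

```text
clock: 4.45
tcp_pos: [0.5158, -0.2281, 0.0673]
orientation: [-0.309, 3.126, 0.001]
contact_force: [-1.1, 0.4, -0.8]
grip_width: 0.0319
```

```bash
python3 -c "
from h import *
go(.5155,-.2305,.0505,101.1)"
```

```text
tcp [ 0.5158 -0.2281  0.0673] yaw 101.28 shift [ 0.8 -2.4 16.8] turn [0.0008 0.0008 0.0032] F [-1.1   0.43 -0.75] w 31.9 t 4.45 q [ 0.11  0.52  0.26  1.97 -0.21  0.68  2.26]
```

>>> play_rows(deltas=[[20,[0,0,6],[0,0,0]],[20,[0,0,12],[0,0,0]],[20,[0,0,17],[0,0,0]],[20,[0,0,19],[0,0,0]],[20,[0,0,20],[0,0,0]]])

```text
clock: 5.08
tcp_pos: [0.516, -0.229, 0.0497]
orientation: [-0.307, 3.125, 0.002]
contact_force: [-11.6, 2.5, 30.9]
grip_width: 0.0315
```

```bash
python3 -c "
from h import *
go(.5155,-.2305,.0505,101.1)"
```

```text
tcp [ 0.516  -0.229   0.0497] yaw 101.21 shift [ 0.7 -1.4 -0.8] turn [0.0009 0.0015 0.0019] F [-11.57   2.54  30.91] w 31.5 t 5.08 q [ 0.12  0.55  0.25  1.97 -0.22  0.65  2.27]
```

The z stop and the 31 N reading say it is seated. I release and retreat, then view.

>>> play_rows(deltas=[[20,[0,0,-1],[0,0,0]],[50,[0,0,-1],[0,0,0]],[50,[0,0,-1],[0,0,0]],[50,[0,0,-1],[0,0,0]],[50,[0,0,-30],[0,0,0]],[55,[0,0,-90],[0,0,0]],[60,[0,0,-130],[0,0,0]],[60,[0,0,-130],[0,0,0]]])

```text
clock: 6.08
tcp_pos: [0.518, -0.23, 0.1831]
orientation: [-0.306, 3.119, -0.002]
contact_force: [-1.0, -0.4, -0.0]
grip_width: 0.0598
```

```bash
python3 look.py w3; python3 - <<'E'
from h import *
o=np.load("o.npy",allow_pickle=True).item(); f=np.load("wrist.npz"); p,d=f["p"],f["d"]
v,u=np.mgrid[:420,:560]; W=world("wrist",np.c_[u.ravel(),v.ravel()],d.ravel(),obs=o).reshape(420,560,3)
s=(d>0)&(abs(W[...,0]-.5155)<.03)&(abs(W[...,1]+.2305)<.03)&(W[...,2]>.068)&(W[...,2]<.1)
print("head",np.median(W[s][:,2]),cv2.minAreaRect(W[s][:,:2].astype(np.float32)*1000))
s=(d>0)&(abs(W[...,2]-.0455)<.004)&(p.min(2)>150)
print("lift",np.median(W[s][:,2]),cv2.minAreaRect(W[s][:,:2].astype(np.float32)*1000))
print("weightL"); go(.555,.357,.2,98)
E
```

```text
tcp [ 0.518  -0.23    0.1831] yaw 101.21 shift [ 3.2  0.4 93.1] turn [-0.0021  0.0078  0.0071] F [-0.98 -0.42 -0.04] w 59.8 t 6.08 q [ 0.06  0.36  0.32  1.89 -0.14  0.91  2.21]
head 0.07906899249619767 ((515.8322143554688, -229.733154296875), (31.87443733215332, 31.59229278564453), 11.963539123535156)
lift 0.04522013384999357 ((524.5131225585938, -275.1410827636719), (100.77637481689453, 171.10154724121094), 11.008992195129395)
weightL
tcp [ 0.5167 -0.2293  0.181 ] yaw 101.22 shift [-151.7  567.7  -18.5] turn [-0.0002  0.0045  0.0562] F [-0.73  0.21 -1.13] w 60.1 t 6.12 q [ 0.06  0.36  0.32  1.89 -0.14  0.91  2.21]
```

View pics/w3.png

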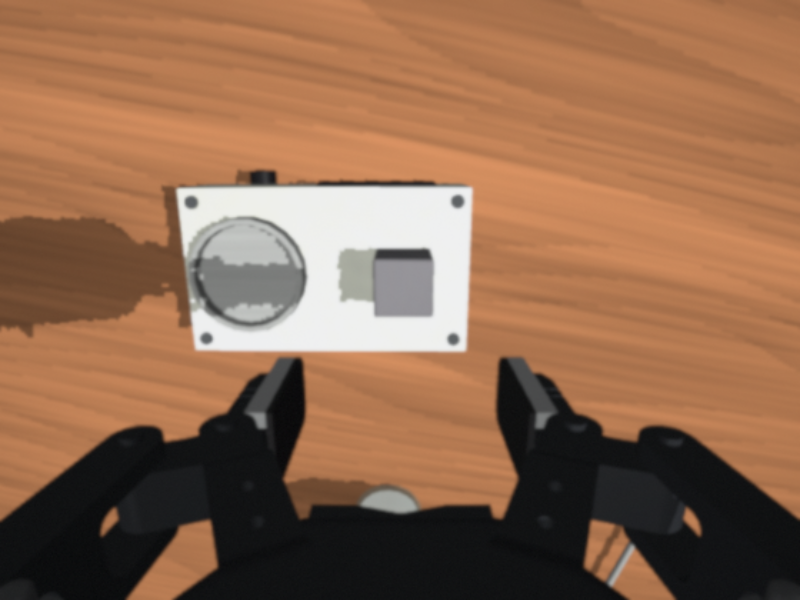

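Plug at pixel (403,283) is seated: its head top is at z 0.079, which is home. Now the left weight.

>>> play_rows(deltas=[[60,[-15,56,-10],[0,0,0]],[60,[-30,113,-18],[0,0,0]],[60,[-45,170,-18],[0,0,0]],[60,[-60,227,-18],[0,0,0]],[60,[-75,284,-18],[0,0.004,0.02]],[60,[-90,340,-18],[0,0.004,0.04]],[60,[-105,396,-18],[0,0.004,0.056]],[60,[-120,452,-18],[0,0.004,0.056]]])

```text
clock: 7.12
tcp_pos: [0.5455, 0.2389, 0.1975]
orientation: [0.219, -3.132, 0.002]
contact_force: [1.0, -0.2, 0.2]
grip_width: 0.0598
```

```bash
python3 -c "
from h import *
go(.555,.357,.2,98)"
```

```text
tcp [0.5455 0.2389 0.1975] yaw 98.01 shift [-25.9 115.6  -2.7] turn [-0.0011 -0.0021  0.0002] F [ 1.01 -0.2   0.2 ] w 59.8 t 7.12 q [-0.63  0.38  0.15  1.79 -0.07  0.97  1.25]
```

>>> play_rows(deltas=[[60,[-13,57,-3],[0,0,0]],[60,[-26,115,-3],[0,0,0]],[60,[-26,115,-3],[0,0,0]]])

```text
clock: 7.5
tcp_pos: [0.5521, 0.3631, 0.1975]
orientation: [0.233, -3.127, -0.001]
contact_force: [-0.5, -0.8, -0.7]
grip_width: 0.0601
```

```bash
cat > wt.py <<'E'
from h import *
import sys
x,y=float(sys.argv[1]),float(sys.argv[2])
o,p,d=snap("wrist"); cv2.imwrite(f"pics/{sys.argv[3]}.png",cv2.resize(p[...,::-1],(800,600)))
v,u=np.mgrid[:420,:560]; W=world("wrist",np.c_[u.ravel(),v.ravel()],d.ravel(),obs=o).reshape(420,560,3)
n=(d>0)&(np.hypot(W[...,0]-x,W[...,1]-y)<.04)
for a,b in((.099,.109),(.066,.074)):
    s=n&(W[...,2]>a)&(W[...,2]<b); q=W[s]; print(len(q),np.median(q[:,2]).round(4),cv2.minEnclosingCircle(q[:,:2].astype(np.float32)*1000),q.mean(0).round(4))
s=(d>0)&(abs(W[...,2]-.01)<.003)&(p.min(2)>120); print("rack",cv2.minAreaRect(W[s][:,:2].astype(np.float32)*1000))
go(x,y,.065,98)
E
python3 wt.py .555 .357 w4
```

```text
808 0.1041 ((554.0311889648438, 357.4469909667969), 11.979928970336914) [0.5533 0.3573 0.1039]
1758 0.0701 ((554.1016235351562, 357.6331481933594), 25.04724884033203) [0.5497 0.3571 0.0702]
rack ((564.5372314453125, 278.6669921875), (91.00999450683594, 250.75694274902344), 7.883122444152832)
tcp [0.5532 0.3591 0.1977] yaw 98.29 shift [ -2.2  -2.1 132.7] turn [-0.0018 -0.0056  0.0051] F [ 1.01 -0.34  0.27] w 60.2 t 7.55 q [-0.76  0.49  0.12  1.63 -0.07  1.04  1.1 ]
```

>>> play_rows(deltas=[[60,[-0.7,-1.7,50],[-0.002,-0.005,0.005]],[60,[-0.7,-1.7,90],[-0.002,-0.005,0.005]],[60,[-0.7,-1.7,115],[-0.002,-0.005,0.005]],[60,[-0.7,-1.7,125],[-0.002,-0.005,0.005]],[60,[-0.7,-1.7,125],[-0.002,-0.005,0.005]],[60,[-0.7,-1.7,125],[-0.002,-0.005,0.005]]])

```text
clock: 8.3
tcp_pos: [0.5543, 0.3573, 0.0739]
orientation: [-0.218, 3.133, 0.002]
contact_force: [0.0, -0.5, 0.1]
grip_width: 0.0599
```

```bash
python3 -c "
from h import *
go(.5541,.3575,.073,98)"
```

```text
tcp [0.5543 0.3573 0.0739] yaw 97.98 shift [0.2 0.3 0.9] turn [ 0.001   0.0011 -0.0004] F [ 0.03 -0.48  0.08] w 59.9 t 8.3 q [-0.74  0.62  0.1   1.72 -0.09  0.8   1.11]
```

>>> play_rows(deltas=[[10,[0,0,0.5],[0,0,0]],[10,[0,0,0.5],[0,0,0]],[10,[0,0,0.5],[0,0,0]],[10,[0,0,0.5],[0,0,0]],[10,[0,0,-10],[0,0,0]],[10,[0,0,-25],[0,0,0]],[10,[0,0,-40],[0,0,0]],[10,[0,0,-40],[0,0,0]]], squeeze=60)

```text
clock: 9.3
tcp_pos: [0.5554, 0.3578, 0.1159]
orientation: [-0.218, 3.13, 0.005]
contact_force: [0.5, 0.4, -4.6]
grip_width: 0.0223
```

>>> play_rows(deltas=[[10,[0,0,0],[0,0,0]],[10,[0,0,0],[0,0,0]],[10,[0,0,0],[0,0,0]],[10,[0,0,0],[0,0,0]],[10,[0,0,0],[0,0,0]],[10,[0,0,0],[0,0,0]]])

```text
clock: 10.05
tcp_pos: [0.5554, 0.3578, 0.1158]
orientation: [-0.218, 3.13, 0.004]
contact_force: [0.8, -0.9, -5.4]
grip_width: 0.0219
```

```bash
python3 - <<'E'
from h import *
go(.5541,.3575,.073,98)
F=[]
for i in range(12):
    F.append(np.r_[r.get_obs()["contact_force"],r.get_obs()["moment"]]); r.grab_frame("wrist")
F=np.array(F);print(F.mean(0).round(2),F.std(0).round(2)); go(.5541,.3575,.073,98)
E
```

```text
tcp [0.5554 0.3578 0.1158] yaw 97.97 shift [ 1.5 -0.2 42.8] turn [ 0.0026  0.004  -0.0006] F [ 0.77 -0.88 -5.41] w 21.9 t 10.05 q [-0.75  0.57  0.11  1.7  -0.08  0.87  1.11]
[-0.01  0.33 -4.71 -0.02  0.    0.  ] [0.6  0.6  0.51 0.02 0.04 0.03]
tcp [0.5554 0.3579 0.1159] yaw 97.97 shift [ 1.5 -0.3 42.9] turn [ 0.0027  0.0041 -0.0005] F [ 0.62  0.11 -4.81] w 22.7 t 10.65 q [-0.75  0.57  0.11  1.7  -0.08  0.87  1.11]
```

The left weight reads 4.7 N, so about 0.48 kg: it is the heavy one. I stand it back in its nest.

>>> play_rows(deltas=[[10,[1.2,-0.3,15],[0.002,0.004,0]],[10,[1.2,-0.3,28],[0.002,0.004,0]],[10,[1.2,-0.3,36],[0.002,0.004,0]],[10,[1.2,-0.3,41],[0.002,0.004,0]],[10,[1.2,-0.3,42.5],[0.002,0.004,0]],[10,[1.2,-0.3,43],[0.002,0.004,0]]])

```text
clock: 11.4
tcp_pos: [0.5544, 0.3574, 0.0745]
orientation: [0.218, -3.134, -0.001]
contact_force: [-5.2, -3.2, 11.0]
grip_width: 0.0222
```

```bash
python3 -c "
from h import *
go(.5541,.3575,.073,98)"
```

```text
tcp [0.5544 0.3574 0.0745] yaw 97.95 shift [0.3 0.2 1.5] turn [ 0.0007 -0.0002 -0.0008] F [-5.2  -3.17 11.01] w 22.2 t 11.4 q [-0.74  0.62  0.11  1.72 -0.09  0.8   1.11]
```

>>> play_rows(deltas=[[10,[0,0,0],[0,0,0]],[60,[0,0,0],[0,0,0]],[60,[0,0,0],[0,0,0]],[60,[0,0,0],[0,0,0]],[60,[0,0,-50],[0,0,0]],[60,[0,0,-105],[0,0,0]],[60,[0,0,-125],[0,0,0]]])

```text
clock: 12.28
tcp_pos: [0.5562, 0.3583, 0.2036]
orientation: [-0.217, 3.129, 0.006]
contact_force: [1.1, 0.2, 0.1]
grip_width: 0.0598
```

```bash
python3 wt.py .555 .357 w5; python3 -c "
from h import *
go(.577,.1985,.2,98)"
```

```text
781 0.104 ((553.8335571289062, 357.2626647949219), 11.912201881408691) [0.5533 0.3573 0.1039]
1710 0.0701 ((554.0079345703125, 357.4127502441406), 24.972227096557617) [0.5498 0.3568 0.0701]
rack ((564.3614501953125, 278.59136962890625), (91.37310791015625, 250.84945678710938), 8.213624000549316)
tcp [0.5565 0.3586 0.2048] yaw 97.94 shift [  2.6  -2.  139.8] turn [ 0.0044  0.0062 -0.0011] F [1.37 0.21 1.71] w 60.1 t 12.32 q [-0.76  0.48  0.13  1.63 -0.07  1.03  1.1 ]
tcp [0.5565 0.3586 0.2048] yaw 97.94 shift [   1.9 -161.4    4.1] turn [ 0.0044  0.0062 -0.0011] F [1.37 0.21 1.71] w 60.1 t 12.32 q [-0.76  0.48  0.13  1.63 -0.07  1.03  1.1 ]
```

The left weight stands at z 0.104, centred in its nest. Next is the right weight.

>>> play_rows(deltas=[[60,[1,-55,2],[0.004,0.006,0]],[60,[1,-110,4],[0.004,0.006,0]],[60,[2,-150,4],[0.004,0.006,0]],[60,[2,-161,4],[0.004,0.006,0]],[60,[2,-161,4],[0.004,0.006,0]],[60,[2,-161,4],[0.004,0.006,0]]])

```text
clock: 13.08
tcp_pos: [0.5762, 0.2012, 0.1996]
orientation: [0.222, -3.133, -0.002]
contact_force: [-0.0, -0.1, -0.3]
grip_width: 0.0599
```

```bash
python3 wt.py .577 .1985 w6
```

```text
805 0.104 ((575.9385986328125, 199.36654663085938), 11.98037338256836) [0.5754 0.1993 0.1039]
1731 0.0702 ((576.2644653320312, 199.40103149414062), 25.05721664428711) [0.5716 0.1988 0.0702]
rack ((585.78173828125, 195.74966430664062), (115.76522064208984, 427.5961608886719), 14.367799758911133)
tcp [0.5763 0.2012 0.1997] yaw 98.11 shift [ -0.4  -2.9 134.7] turn [ 0.0012 -0.0002  0.002 ] F [-0.68  0.79 -0.02] w 60.0 t 13.12 q [-0.56  0.4   0.16  1.76 -0.08  0.99  1.34]
```

>>> play_rows(deltas=[[60,[0.4,-1.8,50],[0,0,0.002]],[60,[0.4,-1.8,95],[0,0,0.002]],[60,[0.4,-1.8,118],[0,0,0.002]],[60,[0.4,-1.8,126],[0,0,0.002]],[60,[0.4,-1.8,126],[0,0,0.002]],[60,[0.4,-1.8,126],[0,0,0.002]]])

```text
clock: 13.88
tcp_pos: [0.5769, 0.2002, 0.0749]
orientation: [-0.219, 3.132, 0.003]
contact_force: [0.5, -0.2, -0.7]
grip_width: 0.0598
```

```bash
python3 -c "
from h import *
go(.5761,.1994,.074,98)"
```

```text
tcp [0.5769 0.2002 0.0749] yaw 98.02 shift [ 0.9 -0.6  0.9] turn [0.0019 0.0019 0.0003] F [ 0.52 -0.16 -0.65] w 59.8 t 13.88 q [-0.54  0.56  0.13  1.85 -0.11  0.74  1.37]
```

>>> play_rows(deltas=[[10,[0.9,-0.6,0.5],[0,0,0]],[10,[0.9,-0.6,0.5],[0,0,0]],[10,[0.9,-0.6,0.5],[0,0,0]],[10,[0.9,-0.6,0.5],[0,0,0]],[10,[0.9,-0.6,-10],[0,0,0]],[10,[0.9,-0.6,-25],[0,0,0]],[10,[0.9,-0.6,-40],[0,0,0]],[10,[0.9,-0.6,-40],[0,0,0]]], squeeze=60)

```text
clock: 14.88
tcp_pos: [0.5772, 0.1998, 0.1168]
orientation: [-0.219, 3.129, 0.005]
contact_force: [-0.3, -0.2, -1.6]
grip_width: 0.022
```

>>> play_rows(deltas=[[10,[0,0,0],[0,0,0]],[10,[0,0,0],[0,0,0]],[10,[0,0,0],[0,0,0]],[10,[0,0,0],[0,0,0]],[10,[0,0,0],[0,0,0]],[10,[0,0,0],[0,0,0]]])

```text
clock: 15.62
tcp_pos: [0.5772, 0.1997, 0.1168]
orientation: [-0.219, 3.129, 0.005]
contact_force: [-0.1, 0.4, -1.7]
grip_width: 0.0222
```

```bash
python3 - <<'E'
from h import *
F=[]
for i in range(12):
    F.append(np.r_[r.get_obs()["contact_force"],r.get_obs()["moment"]]); r.grab_frame("wrist")
F=np.array(F);print(F.mean(0).round(2),F.std(0).round(2)); go(.5761,.1994,.075,98)
E
```

```text
[-0.04  0.26 -1.98  0.   -0.01  0.  ] [0.42 0.34 0.39 0.03 0.04 0.03]
tcp [0.5772 0.1998 0.1169] yaw 98.02 shift [ 1.4 -0.4 41.9] turn [0.0029 0.0052 0.0003] F [ 0.46 -0.25 -2.27] w 22.1 t 16.23 q [-0.54  0.5   0.14  1.83 -0.1   0.82  1.36]
```

The right weight reads 2.0 N against 4.7 N, so the left one is heavier. I stand the right one back.

>>> play_rows(deltas=[[10,[1.2,-0.4,15],[0.003,0.005,0]],[10,[1.2,-0.4,28],[0.003,0.005,0]],[10,[1.2,-0.4,36],[0.003,0.005,0]],[10,[1.2,-0.4,41],[0.003,0.005,0]],[10,[1.2,-0.4,42.5],[0.003,0.005,0]],[10,[1.2,-0.4,43],[0.003,0.005,0]]])

```text
clock: 16.98
tcp_pos: [0.5764, 0.1992, 0.0755]
orientation: [-0.219, 3.134, 0.0]
contact_force: [-5.6, -2.1, 15.4]
grip_width: 0.0224
```

```bash
python3 -c "
from h import *
go(.5761,.1994,.075,98)"
```

```text
tcp [0.5764 0.1992 0.0755] yaw 97.99 shift [0.3 0.2 0.5] turn [ 0.0001  0.     -0.0001] F [-5.62 -2.05 15.42] w 22.4 t 16.98 q [-0.54  0.56  0.13  1.85 -0.1   0.75  1.37]
```

>>> play_rows(deltas=[[10,[0,0,0],[0,0,0]],[60,[0,0,0],[0,0,0]],[60,[0,0,0],[0,0,0]],[60,[0,0,0],[0,0,0]],[60,[0,0,-50],[0,0,0]],[60,[0,0,-105],[0,0,0]],[60,[0,0,-125],[0,0,0]],[60,[0,0,-125],[0,0,0]]])

```text
clock: 17.98
tcp_pos: [0.5775, 0.1996, 0.2023]
orientation: [-0.219, 3.13, 0.002]
contact_force: [-0.6, -0.7, 0.1]
grip_width: 0.0597
```

```bash
python3 wt.py .5761 .1994 w7; python3 -c "
from h import *
go(.554,.3573,.2,98)"
```

```text
783 0.104 ((576.1073608398438, 198.9681396484375), 11.925034523010254) [0.5755 0.1988 0.1039]
1723 0.0701 ((576.1284790039062, 199.3011932373047), 25.027111053466797) [0.572  0.1984 0.0701]
rack ((594.9041137695312, 189.46978759765625), (134.14566040039062, 449.9505615234375), 18.868274688720703)
tcp [0.5765 0.1993 0.2006] yaw 97.99 shift [5.000e-01 1.000e-01 1.356e+02] turn [ 0.0005  0.0008 -0.0001] F [ 0.71  0.61 -0.56] w 60.4 t 18.02 q [-0.56  0.4   0.16  1.76 -0.08  0.99  1.34]
tcp [0.5765 0.1993 0.2006] yaw 97.99 shift [  0.3 159.6   0.7] turn [ 0.0005  0.0008 -0.0001] F [ 0.71  0.61 -0.56] w 60.4 t 18.02 q [-0.56  0.4   0.16  1.76 -0.08  0.99  1.34]
```

Right weight is standing well. Back to the heavy one.

>>> play_rows(deltas=[[60,[0,55,1],[0,0,0]],[60,[0,110,1],[0,0,0]],[60,[0,148,1],[0,0,0]],[60,[0.3,159.6,1],[0,0,0]],[60,[0.3,159.6,1],[0,0,0]],[60,[0.3,159.6,1],[0,0,0]],[60,[0.3,159.6,50],[0,0,0]],[60,[0.3,159.6,80],[0,0,0]]])

```text
clock: 19.02
tcp_pos: [0.5543, 0.3546, 0.119]
orientation: [0.215, -3.134, 0.002]
contact_force: [-0.2, -0.0, -0.3]
grip_width: 0.0601
```

```bash
python3 -c "
from h import *
go(.554,.3575,.0735,98)"
```

```text
tcp [0.5543 0.3546 0.119 ] yaw 97.83 shift [-0.2  2.9 45.5] turn [-0.0011 -0.0003 -0.0029] F [-0.23 -0.01 -0.31] w 60.1 t 19.02 q [-0.75  0.57  0.12  1.7  -0.08  0.88  1.11]
```

>>> play_rows(deltas=[[60,[-0.2,2.9,20],[-0.001,0,-0.003]],[60,[-0.2,2.9,40],[-0.001,0,-0.003]],[60,[-0.2,2.9,45.5],[-0.001,0,-0.003]],[60,[-0.2,2.9,45.5],[-0.001,0,-0.003]],[60,[-0.2,2.9,45.5],[-0.001,0,-0.003]]])

```text
clock: 19.65
tcp_pos: [0.5548, 0.3579, 0.0746]
orientation: [-0.219, 3.133, 0.001]
contact_force: [0.5, -0.2, -0.6]
grip_width: 0.0601
```

```bash
python3 -c "
from h import *
go(.554,.3575,.0735,98)"
```

```text
tcp [0.5548 0.3579 0.0746] yaw 98.0 shift [ 0.8 -0.3  1.1] turn [0.0008 0.0014 0.    ] F [ 0.52 -0.17 -0.57] w 60.1 t 19.65 q [-0.74  0.62  0.11  1.72 -0.09  0.8   1.11]
```

>>> play_rows(deltas=[[10,[0.8,-0.3,1],[0,0,0]],[10,[0.8,-0.3,1],[0,0,0]],[10,[0.8,-0.3,1],[0,0,0]],[10,[0.8,-0.3,1],[0,0,0]],[10,[0.8,-0.3,-20],[0,0,0]],[10,[0.8,-0.3,-65],[0,0,0]],[10,[0.8,-0.3,-115],[0,0,0]],[10,[0.8,-0.3,-150],[0,0,0]]], squeeze=80)

```text
clock: 20.65
tcp_pos: [0.554, 0.3572, 0.2275]
orientation: [-0.219, 3.131, 0.003]
contact_force: [-0.3, 1.1, -4.3]
grip_width: 0.0216
```

```bash
python3 -c "
from h import *
go(.533,-.319,.2,101)"
```

```text
tcp [0.554  0.3572 0.2275] yaw 97.99 shift [ 114.9 -666.8   26.2] turn [ 0.0014  0.0029 -0.0526] F [-0.27  1.1  -4.29] w 21.6 t 20.65 q [-0.76  0.45  0.13  1.61 -0.07  1.08  1.1 ]
```

>>> play_rows(deltas=[[10,[5,-30,0],[0,0,0]],[10,[13,-75,0],[0,0,0]],[10,[21,-122,0],[0,0,0]],[10,[29,-170,0],[0,0,0]],[10,[37,-217,0],[0,0,0]],[10,[45,-264,0],[0,0,0]],[10,[53,-312,0],[0,0,0]],[10,[61,-355,0],[0,0,0]]])

```text
clock: 21.65
tcp_pos: [0.5421, -0.005, 0.2273]
orientation: [-0.217, 3.132, 0.002]
contact_force: [0.4, -0.1, -4.5]
grip_width: 0.0221
```

```bash
python3 -c "
from h import *
go(.533,-.319,.165,101)"
```

```text
tcp [ 0.5421 -0.005   0.2273] yaw 97.93 shift [  52.5 -309.8   61.8] turn [ 0.0013  0.0025 -0.0536] F [ 0.37 -0.07 -4.48] w 22.1 t 21.65 q [-0.32  0.26  0.26  1.89 -0.08  0.99  1.68]
```

>>> play_rows(deltas=[[10,[8,-45,0],[0,0,0]],[10,[16,-95,0],[0,0,0]],[10,[25,-145,0],[0,0,0]],[10,[33,-195,0],[0,0,-0.02]],[10,[41,-245,0],[0,0,-0.05]],[10,[48,-285,0],[0,0,-0.05]],[10,[52,-305,0],[0,0,-0.05]],[10,[52.5,-310,10],[0,0,-0.05]]])

```text
clock: 22.65
tcp_pos: [0.5328, -0.3204, 0.2172]
orientation: [-0.292, 3.124, 0.001]
contact_force: [-0.2, -0.3, -4.3]
grip_width: 0.022
```

```bash
python3 -c "
from h import *
go(.533,-.319,.165,101)"
```

```text
tcp [ 0.5328 -0.3204  0.2172] yaw 100.69 shift [-0.3  1.3 52.2] turn [ 0.0006  0.0036 -0.0055] F [-0.24 -0.3  -4.29] w 22.0 t 22.65 q [ 0.17  0.42  0.37  1.73 -0.17  1.03  2.35]
```

>>> play_rows(deltas=[[10,[0,1,15],[0,0,0]],[10,[0,1,30],[0,0,0]],[10,[0,1,43],[0,0,0]],[10,[0,1,50],[0,0,0]],[10,[0,1,50],[0,0,0]],[10,[0,1,50],[0,0,0]],[10,[0,1,50],[0,0,0]],[10,[0,1,50],[0,0,0]]])

```text
clock: 23.65
tcp_pos: [0.533, -0.3195, 0.1676]
orientation: [-0.292, 3.124, 0.001]
contact_force: [-0.4, 0.1, -4.2]
grip_width: 0.0222
```

```bash
python3 - <<'E'
from h import *
go(.533,-.319,.165,101)
for n in("scene","side"):
    o,p,d=snap(n)
    v,u=np.mgrid[:420,:560]; W=world(n,np.c_[u.ravel(),v.ravel()],d.ravel()).reshape(420,560,3)
    for nm,c,z in(("wL",(.554,.3575),.104),("wR",(.576,.1993),.104),("plug",(.5155,-.23),.079)):
        s=(d>0)&(np.hypot(W[...,0]-c[0],W[...,1]-c[1])<.035)&(abs(W[...,2]-z)<.005); q=W[s]
        print(n,nm,len(q),q.mean(0).round(4) if len(q) else "")
    if n=="side": im=p
cv2.imwrite("pics/end.png",cv2.resize(im[60:400,150:490,::-1],(600,600)))
E
```

```text
tcp [ 0.533  -0.3195  0.1676] yaw 100.68 shift [-0.1  0.5  2.6] turn [ 0.0002  0.0042 -0.0055] F [-0.37  0.09 -4.17] w 22.2 t 23.65 q [ 0.18  0.47  0.35  1.77 -0.2   0.93  2.37]
scene wL 0 
scene wR 76 [0.5788 0.2009 0.1038]
scene plug 109 [ 0.5191 -0.2251  0.0793]
side wL 0 
side wR 44 [0.5767 0.1958 0.1041]
side plug 204 [ 0.5164 -0.2323  0.0785]
```

View pics/end.png

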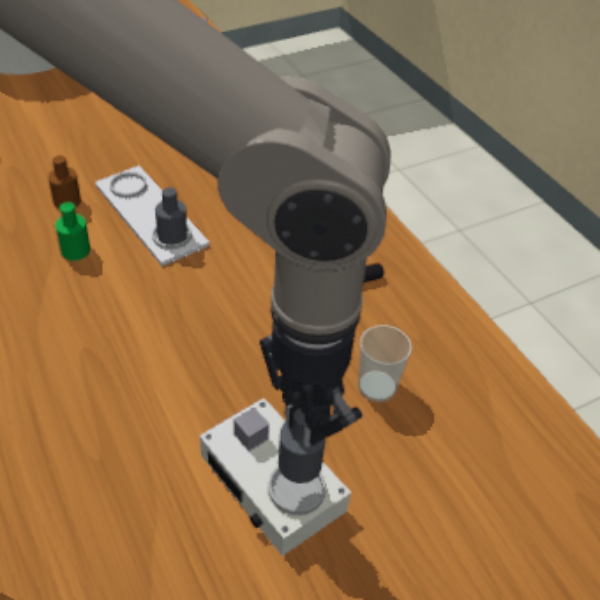

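The picture shows the weight upright over the cradle at (300,465). The plug is home at (251,428), the lighter weight stands in the right nest at (171,220), and the left nest is empty.

```bash
python3 -c "
from bench import r
print(r.hand_in())"
```

```text
the job is handed in; nothing more can be done
None
```

I handed the job in at about 24 s on the robot's clock; `hand_in` reports no verdict, so the result is my own checks only.

- **Plug:** I pushed it home with about 31 N and let go. Its head top measured z 0.079 m, which is the home height, both straight after release and again at the end.
- **Weighing:** the left weight read 4.7 N and the right one 2.0 N, so the left one, `weight_a`, is heavier. Each stood centred in its nest again after weighing.
- **Final state:** `weight_a` is held upright and still, about 5 cm above the cradle floor. By the measured tool position it is within about 1 mm of the cradle's centre. `weight_b` stands in the right nest.
- **Bystanders:** I did not touch the beaker, jar, screwdriver or look-alikes. I did not re-measure their positions at the end; only the beaker, the green and brown look-alikes and part of the screwdriver show in the last picture, and the jar does not.
- **Disagreements:** near the end the two fixed cameras differed by about 5–7 mm in y for the plug and the right weight. That matches the offset they showed at the start, so I relied on the wrist camera's closer measurements.

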